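# Fit the drive wheel and hold the turntable cover over its pillars

## Task

We are assembling the fan-display turntable: push the orange drive wheel fully down onto the square shaft of the wooden base and let go of it. Then pick up the blue cover plate by its wooden cradle and finish while still holding it level and still about 15 mm above the four brass pillars, touching neither them nor the wheel, with its four screw holes lined up over the threaded holes so that I can put the screws in (either way round will do). Leave the other things on the table where they are.

Things in the scene. Friction and masses are not known exactly. Their poses are not given: they have to be found in the camera images.
- shaft_foot (a point): Foot of the steel square shaft (12 x 12 mm, 32 mm tall, top edge chamfered) in the middle of the fixed wooden base; on the shaft axis, on the block's top face, 22 mm above the table. x runs along the block's long side, y along its short side; the shaft's flats face x and y; z up. The wheel fits in any of four quarter turns.
- thread0 (a point): Mouth of threaded hole 0 (5.6 mm, dark) in the top of brass pillar 0, 66 mm above the table; pillars 14 mm thick, 44 mm tall above the block, at the corners of a 110 x 76 mm rectangle about the shaft, counted anticlockwise seen from above: 0 at (+55, +38), 1 at (-55, +38), 2 at (-55, -38), 3 at (+55, -38) mm in the base's axes.
- thread1 (a point): Mouth of threaded hole 1 (5.6 mm, dark) in the top of brass pillar 1, 66 mm above the table; pillars 14 mm thick, 44 mm tall above the block, at the corners of a 110 x 76 mm rectangle about the shaft, counted anticlockwise seen from above: 0 at (+55, +38), 1 at (-55, +38), 2 at (-55, -38), 3 at (+55, -38) mm in the base's axes.
- thread2 (a point): Mouth of threaded hole 2 (5.6 mm, dark) in the top of brass pillar 2, 66 mm above the table; pillars 14 mm thick, 44 mm tall above the block, at the corners of a 110 x 76 mm rectangle about the shaft, counted anticlockwise seen from above: 0 at (+55, +38), 1 at (-55, +38), 2 at (-55, -38), 3 at (+55, -38) mm in the base's axes.
- thread3 (a point): Mouth of threaded hole 3 (5.6 mm, dark) in the top of brass pillar 3, 66 mm above the table; pillars 14 mm thick, 44 mm tall above the block, at the corners of a 110 x 76 mm rectangle about the shaft, counted anticlockwise seen from above: 0 at (+55, +38), 1 at (-55, +38), 2 at (-55, -38), 3 at (+55, -38) mm in the base's axes.
- wheel_mid (a point): Loose orange drive wheel, about 70 g, lying flat, hub up: toothed disc 67 mm across, 10 mm thick; square hub 28 x 28 mm, its top 36 mm above the underside; square bore 13.8 mm right through, parallel to the hub's flats. Point on its axis half-way up (18 mm above the underside, so 18 mm above shaft_foot when seated on the block); x, y along the hub's flats.
- cradle_mid (a point): Loose blue cover plate, about 200 g, 130 x 96 x 5 mm (x, y, z), lying flat; on its middle a wooden cradle 70 mm long (x), 24 mm wide (y), 32 mm high above the plate, with a 6 mm wide, 12 mm deep groove along x in its top: grip it across its 24 mm. Point in the cradle's middle, 21 mm above the plate's underside; axes along the plate's sides, z up.
- hole0 (a point): Centre of screw hole 0 (9 mm, right through) of the cover plate, at the plate's underside. The holes lie at the corners of a 110 x 76 mm rectangle, counted anticlockwise seen from above: 0 at (+55, +38), 1 at (-55, +38), 2 at (-55, -38), 3 at (+55, -38) mm in the plate's axes.
- hole1 (a point): Centre of screw hole 1 (9 mm, right through) of the cover plate, at the plate's underside. The holes lie at the corners of a 110 x 76 mm rectangle, counted anticlockwise seen from above: 0 at (+55, +38), 1 at (-55, +38), 2 at (-55, -38), 3 at (+55, -38) mm in the plate's axes.
- hole2 (a point): Centre of screw hole 2 (9 mm, right through) of the cover plate, at the plate's underside. The holes lie at the corners of a 110 x 76 mm rectangle, counted anticlockwise seen from above: 0 at (+55, +38), 1 at (-55, +38), 2 at (-55, -38), 3 at (+55, -38) mm in the plate's axes.
- hole3 (a point): Centre of screw hole 3 (9 mm, right through) of the cover plate, at the plate's underside. The holes lie at the corners of a 110 x 76 mm rectangle, counted anticlockwise seen from above: 0 at (+55, +38), 1 at (-55, +38), 2 at (-55, -38), 3 at (+55, -38) mm in the plate's axes.
- base: Fixed turntable base: wooden block 150 x 110 x 22 mm (x, y, z) flat on the table, with the square shaft in its middle and four brass pillars; origin at the centre of its underside; axes as at shaft_foot.
- wheel: The drive wheel as a whole; origin at the centre of its underside; axes as at wheel_mid.
- cover: The cover plate as a whole; origin at the centre of its underside; axes as at cradle_mid.
- glue_a: Bystander: black glue bottle with black cap, 32 mm across, 67 mm tall; origin under its centre.
- glue_b: Bystander: black glue bottle with red cap, 32 mm across, 67 mm tall; origin under its centre.
- tissues: Bystander: white pack of wipes, 110 x 160 x 55 mm with a small tuft on top (64 mm in all); origin under its centre.
- hoop: Bystander: white embroidery hoop lying flat, 150 mm across, 10 mm high; origin under its centre.
- screwdish: Bystander: white dish of screws, 68 mm across, 16 mm high; origin under its centre.

How it is judged:
On the way, in this order (a step that is already met when the one before it is completed fails the run):
1. the drive wheel is fully down on the square shaft and let go, the cover plate not yet over the pillars (horizontal distance between wheel_mid and shaft_foot below 0.003 m and z of wheel_mid in the frame of shaft_foot between 0.015 and 0.0205 m and angle between wheel_mid's own z axis and vertical below 0.08 rad and contact force between wheel and the fingers below 0.05 N and horizontal distance between cradle_mid and shaft_foot above 0.05 m), for 0.2 s.
2. the cover plate is held level over the pillars, its holes over the threaded holes (((horizontal distance between hole0 and thread0 below 0.004 m and horizontal distance between hole1 and thread1 below 0.004 m and horizontal distance between hole2 and thread2 below 0.004 m and horizontal distance between hole3 and thread3 below 0.004 m) or (horizontal distance between hole0 and thread2 below 0.004 m and horizontal distance between hole1 and thread3 below 0.004 m and horizontal distance between hole2 and thread0 below 0.004 m and horizontal distance between hole3 and thread1 below 0.004 m)) and height (world z) of hole0 between 0.071 and 0.094 m and height (world z) of hole1 between 0.071 and 0.094 m and height (world z) of hole2 between 0.071 and 0.094 m and height (world z) of hole3 between 0.071 and 0.094 m and angle between cradle_mid's own z axis and vertical below 0.1 rad and contact force between cover and the fingers above 0.5 N and contact force between cover and base below 0.05 N and contact force between cover and wheel below 0.05 N), for 0.3 s.
At the end, for the whole second after the job is handed in: Wheel within 2.5 mm of fully down and 3 mm of the shaft axis, upright, not held. Cover gripped, within 0.1 rad of level, underside 5 to 28 mm above the pillar tops, each hole within 4 mm of a threaded hole sideways (either way round), touching neither base nor wheel, under 0.03 m/s (all of step 2 and horizontal distance between wheel_mid and shaft_foot below 0.003 m and z of wheel_mid in the frame of shaft_foot between 0.015 and 0.0205 m and angle between wheel_mid's own z axis and vertical below 0.08 rad and contact force between wheel and the fingers below 0.05 N and linear speed of cover below 0.03 m/s); the arm keeps its last pose, push and grip.
It fails at once if a bystander has been moved by more than 30 mm (distance of any of glue_a, glue_b, tissues, hoop, screwdish from where it was at the start of the episode above 0.03 m).
It also fails if it takes over 72 s, if anything falls off the work surface, if the arm or the gripper's body presses on something with over 40 N, if the wrist force passes 120 N, or if a joint passes its speed limit or range.

## Robot

A 6-joint arm with a two-finger parallel gripper is mounted at the origin on the work surface. World frame = base frame: x ahead of the robot, y to its left, z up, the work surface at z = 0. Lengths are in m, angles in rad, forces in N, time in s.
With the tool pointing down it reaches from about 0.35 to 0.725 m from the base axis. Payload 4.3 kg.
Tool frame: the origin (TCP) lies at the very end of the fingers, on their centre line; the grasp point (between the pads) lies 19 mm behind it (r.pinch_z is the distance from the TCP to the grasp point, in m); z points along the fingers, y is the line along which they close (so a half turn about z gives the same grasp; the last joint's range is limited). The gripper opens to 85 mm and grips with 20 to 120 N. Pads are 22 mm wide; open, the fingers measure 114 mm over their backs; the gripper's body (76 mm by 85 mm) begins 54 mm behind the grasp point. The pads swing forward as they close: fully open they stand 13 mm farther back than shut.
Start: joints at [-1.452, 0.377, 0.081, 1.274, 0, 1.46], TCP at [0.13, -0.56, 0.231] pointing down, gripper open.
Joint ranges: [-2.72, 2.72], [-0.84, 1.66], [-1.02, 1.22], [-1.77, 2.12], [-1.37, 1.28], [-3.14, 3.14]. Speed limits (rad/s): [2.57, 2.57, 3.14, 3.14, 3.14, 3.14].

## Interface

Orientations are given as a unit quaternion [x, y, z, w].
In Python, from workcell import r, imaging, workorder gives the robot as it stands. The module is installed in compiled form; this text tells all that it offers.
- The arm moves only by the shell command python3 -m pendant 'ROWS' [FORCE]. ROWS is JSON, a list that holds one entry, the list of rows, each a list of 7 numbers: the shift along the tool's x, y, z each as a share of 0.2 m, from -1 to 1, then the turn, a rotation vector about the tool's x, y, z each as a share of pi rad, from -1 to 1, then the opening, from -1 (shut) to 1 (fully open), so that 0 is half open. In form: [[[dx, dy, dz, rx, ry, rz, gripper], ...]]. A call has exactly 10 rows; each row is the pose to reach, as a shift and turn from the pose commanded when the call began, along the tool's axes at that moment, turning the shorter way round; what a row does not reach only later rows make up. A row lasts 1/8 s, in which the tool goes at most 62.5 mm and 10.7 degrees, less where a joint would pass 70% of its speed; a pose out of reach is approached as far as the arm can. A call with a number of a shift or a turn outside -1 to 1 is refused whole. A call with a gripper value outside its range is refused whole. The fingers move at their own pace and stop on an object; FORCE is the grip in N (left out, the last holds). Time passes only in rows, so rows that repeat a pose let the fingers close, or fill a call up. It gives the time, the measured TCP pose, the force, the opening and the grip force at its end, in the units of the state.
- r.sense(): the state, without advancing time (a new reading comes with each control period).
- imaging.snapshot(name): name is "side" or "top"; returns a dict with "img" (400x640x3 uint8, red, green, blue), "depth" (400x640 float32, m along the optical axis (not along the pixel's ray), 0 where there is no reading), "fovy" (degrees; the focal length in pixels is half the picture's height over the tangent of half this angle, whatever the lens; pixels are square), "cx", "cy" (the principal point, pixels), "dist_coeffs" ([k1, k2, p1, p2, k3] as OpenCV has them; the pictures are not rectified), "extrinsics" (4x4, takes a point from camera to world coordinates). Camera axes: x right, y down, z forward; pixel columns grow to the right and rows downward; lengths in m; the calibration is good to about 2 mm. A picture is of the moment at which its call begins.
- workorder.job_done(): hands the job in; it is judged then, once.
The state is a dict: "time_s": time; "q": joint angles; "qvel": joint speeds; "joint_efforts": joint torques, N m; "ee_pos": TCP position; "tcp_rot": TCP orientation; "ft_force": force on the tool from outside, world axes, zero at the start; "moment": the same for the moment, N m; "opening": opening from 0.0 (shut) to 1.0 (fully open); "finger_force": force on a finger pad.
Only numpy, scipy, OpenCV 4.12 (cv2) and the standard library are available. Lean on these libraries where they do the work, as an engineer would, in place of code of your own. Each camera call takes 0.05 s, during which the arm holds its last target. There are 200 camera calls.

## Working session

There is one attempt and no reset: what is moved stays moved. The work goes in short steps, Python scripts to look and compute and a shell command to move; the robot and the scene stay as the last step left them, time stands still between calls to the robot, and variables do not carry over. Pictures are saved under pics/ and viewed, at most 10 in all, crops included, and the job is handed in when it is done.

```bash
mkdir -p pics; cat > h.py <<'E'
import numpy as np, cv2, pickle
from workcell import r, imaging, workorder
def snap(n):
    s=imaging.snapshot(n); pickle.dump(s,open(n+'.pkl','wb')); return s
def load(n): return pickle.load(open(n+'.pkl','rb'))
def K(s):
    f=200/np.tan(np.radians(s['fovy'])/2); return np.array([[f,0,s['cx']],[0,f,s['cy']],[0,0,1]])
def px2w(s,uv,z):
    "pixels -> world on plane z"
    uv=np.array(uv,float).reshape(-1,1,2)
    n=cv2.undistortPoints(uv,K(s),np.array(s['dist_coeffs']))[:,0]
    E=np.array(s['extrinsics']); d=np.c_[n,np.ones(len(n))]@E[:3,:3].T; o=E[:3,3]
    return o+d*((z-o[2])/d[:,2])[:,None]
def w2px(s,P):
    E=np.linalg.inv(np.array(s['extrinsics']))
    return cv2.projectPoints(np.array(P,float).reshape(-1,3),cv2.Rodrigues(E[:3,:3])[0],E[:3,3],K(s),np.array(s['dist_coeffs']))[0][:,0]
def save(s,fn,box=None,k=1):
    im=s['img'][:,:,::-1]
    if box: u0,v0,u1,v1=box; im=im[v0:v1,u0:u1]
    cv2.imwrite('pics/'+fn,cv2.resize(im,None,fx=k,fy=k,interpolation=cv2.INTER_CUBIC))
E
python3 - <<'E'
from h import *
for n in('top','side'):
    s=snap(n); save(s,n+'0.png'); print(n,s['fovy'],np.round(s['extrinsics'],3).tolist(),s['dist_coeffs'])
print(r.sense())
E
```

```text
top 56.462142938269245 [[-0.028, -0.989, 0.146, 0.458], [-1.0, 0.03, 0.01, -0.0], [-0.015, -0.146, -0.989, 0.982], [0.0, 0.0, 0.0, 1.0]] [-0.04280133  0.          0.          0.          0.        ]
side 42.32900152764442 [[-0.9, -0.276, 0.337, 0.146], [-0.436, 0.57, -0.696, 0.863], [0.0, -0.773, -0.634, 0.876], [0.0, 0.0, 0.0, 1.0]] [-0.14314324  0.          0.          0.          0.        ]
{'time_s': 0.1, 'q': array([-1.45228524e+00,  3.78042759e-01,  7.97782164e-02,  1.27441699e+00,
        3.10285851e-05,  1.46053671e+00]), 'qvel': array([ 7.26767949e-04, -2.86979109e-03,  3.78658330e-03,  1.00229495e-05,
        5.31480560e-04,  1.75409042e-03]), 'joint_efforts': array([ 1.83585944e-03, -4.64691103e+01,  2.70583266e+01,  1.20067698e-02,
       -1.04583798e-04, -2.37373897e-06]), 'ee_pos': array([ 0.13036675, -0.55942251,  0.23043145]), 'tcp_rot': array([ 9.93464686e-01,  1.14136013e-01,  1.16252388e-05, -9.42657684e-04]), 'ft_force': array([-0.19454337, -0.31582347, -0.26450237]), 'moment': array([-0.00161854, -0.00100049,  0.0068687 ]), 'finger_force': 0.0, 'opening': 1.0013493881351991}
```

View pics/top0.png

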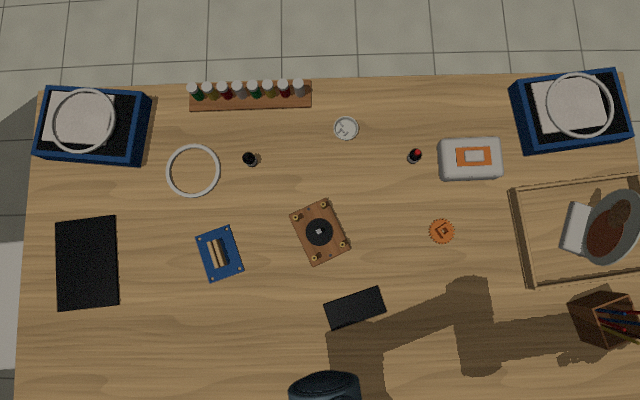

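View pics/side0.png

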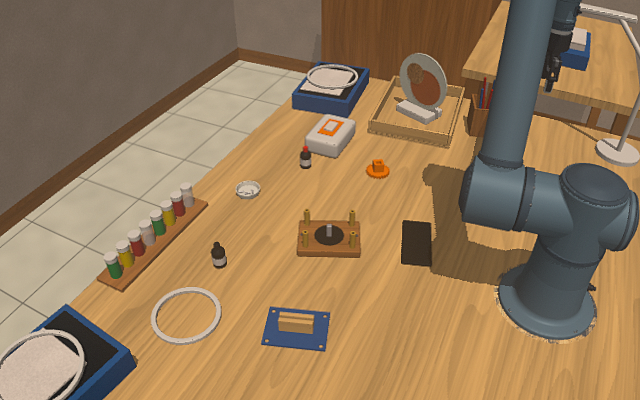

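The top view shows the cover at (220,254), the base at (319,232) and the wheel at (441,231). In the side view they are at (296,328), (329,238) and (378,169). Next I'll enlarge all three.

```bash
python3 - <<'E'
from h import *
def cell(n,c,w=66,h=74,k=4):
    s=load(n); u,v=c[0]-w//2,c[1]-h//2
    im=cv2.resize(s['img'][v:v+h,u:u+w,::-1],None,fx=k,fy=k,interpolation=cv2.INTER_CUBIC)
    for i in range(w):
        if (u+i)%10==0: cv2.line(im,(i*k+2,0),(i*k+2,8),(0,255,255),1); cv2.putText(im,str(u+i),(i*k-8,18),0,.33,(0,255,255),1)
    for j in range(h):
        if (v+j)%10==0: cv2.line(im,(0,j*k+2),(8,j*k+2),(0,255,255),1); cv2.putText(im,str(v+j),(10,j*k+5),0,.33,(0,255,255),1)
    return im
a=np.hstack([cell('top',c) for c in((220,254),(319,232),(441,231))])
b=np.hstack([cell('side',c) for c in((297,328),(329,235),(378,169))])
cv2.imwrite('pics/comp.png',np.vstack([a,b]))
E
```

```text
(no output)
```

View pics/comp.png

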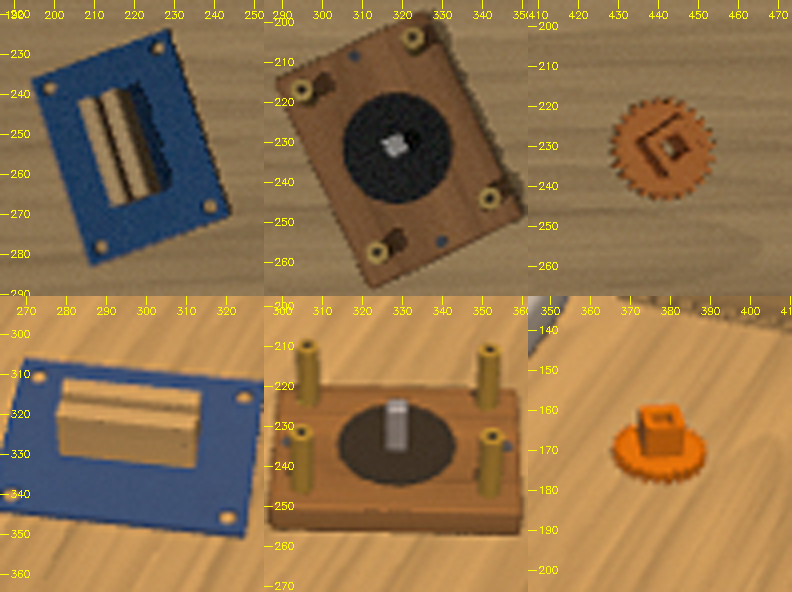

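```bash
cat > fit.py <<'E'
from h import *
from scipy.optimize import least_squares
H=np.array([[55,38],[-55,38],[-55,-38],[55,-38]])/1e3
def fit(obs,z,x0):
    "obs: list of (snapshot, 4 px in order 0..3)"
    def P(p):
        c,s=np.cos(p[2]),np.sin(p[2]); return np.c_[H@np.array([[c,s],[-s,c]])+p[:2],np.full(4,z)]
    f=lambda p:np.concatenate([(w2px(s,P(p))-np.array(o)).ravel()*k for s,o,k in obs])
    q=least_squares(f,x0); return q.x,np.round(f(q.x),2)
E
python3 - <<'E'
from fit import *
T,S=load('top'),load('side')
cT=[(199,238.5),(226.25,228.25),(239,268),(211.75,278)]
cS=[(320.25,345.75),(266,340),(273.25,310.75),(324.5,315.75)]
bT=[(295.25,217),(322.75,204),(342,244.25),(313.75,257.5)]
bS=[(352.5,232.25),(305,231.5),(306.5,209.75),(352,210.75)]
for nm,a,b,z in(('cover',cT,cS,.005),('base',bT,bS,.066)):
    A=px2w(T,a,z)[:,:2];B=px2w(S,b,z)[:,:2]
    print(nm,'top\n',A.round(4),A.mean(0),'\nside\n',B.round(4),B.mean(0),'\nsides T',np.linalg.norm(A-np.roll(A,-1,0),axis=1).round(4),'S',np.linalg.norm(B-np.roll(B,-1,0),axis=1).round(4))
print('shaft',px2w(T,[(318.25,230.5)],.054))
print('wheel disc T',px2w(T,[(441,231)],.010),'bore T',px2w(T,[(444,230.75)],.036),'bore S',px2w(S,[(377.75,161.25)],.036))
E
```

```text
cover top
 [[0.5065 0.351 ]
 [0.5316 0.2786]
 [0.4274 0.2442]
 [0.4034 0.3156]] [0.4672263  0.29734292] 
side
 [[0.402  0.3199]
 [0.506  0.3554]
 [0.5294 0.2839]
 [0.4263 0.2483]] [0.46590194 0.30189223] 
sides T [0.0766 0.1098 0.0753 0.1091] S [0.1099 0.0753 0.1091 0.0756]
base top
 [[ 0.5501  0.0896]
 [ 0.5805  0.0208]
 [ 0.48   -0.0236]
 [ 0.4499  0.0461]] [0.51512751 0.03321524] 
side
 [[ 0.4504  0.0476]
 [ 0.5497  0.0928]
 [ 0.5811  0.0227]
 [ 0.4809 -0.0217]] [0.5155285  0.03537007] 
sides T [0.0752 0.1099 0.0759 0.1092] S [0.109  0.0769 0.1096 0.0757]
shaft [[0.51593833 0.03399367 0.054     ]]
wheel disc T [[ 0.50784193 -0.2838136   0.01      ]] bore T [[ 0.50691219 -0.28390429  0.036     ]] bore S [[ 0.51091062 -0.28398811  0.036     ]]
```

Both camera fits give a consistent base centre (0.515, 0.034, yaw about 23.9°), cover centre (0.467, 0.300, yaw about 18.8°) and wheel centre (0.508, -0.284). I need the hub's yaw, so I'll enlarge the wheel.

```bash
python3 - <<'E'
from h import *
o=[]
for n,(u,v) in(('top',(426,215)),('side',(362,152))):
    s=load(n); im=cv2.resize(s['img'][v:v+32,u:u+32,::-1],None,fx=12,fy=12,interpolation=cv2.INTER_CUBIC)
    o.append(cv2.convertScaleAbs(im,alpha=1.4 if n=='top' else 1))
cv2.imwrite('pics/wheel.png',np.hstack(o))
E
```

```text
(no output)
```

View pics/wheel.png

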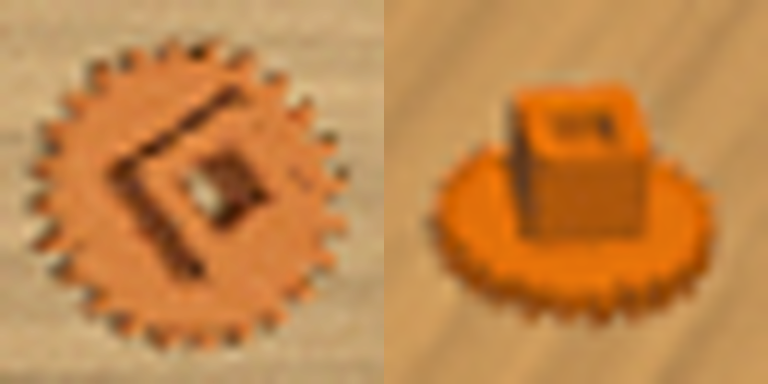

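```bash
python3 - <<'E'
from h import *
T,S=load('top'),load('side')
B=px2w(S,[(372,159.5),(382,158.9),(383.5,164.4),(373.25,164.7)],.036)[:,:2]
d=np.roll(B,-1,0)-B
print(B,B.mean(0),np.degrees(np.arctan2(d[:,1],d[:,0]))%90,np.linalg.norm(d,axis=1))
g=lambda p:np.array(p)/12-.46
for a,b in(((115,165),(235,90)),((118,182),(190,280))):
    q=px2w(T,[g(a)+(426,215),g(b)+(426,215)],.02)[:,:2]; e=q[1]-q[0]; print(np.degrees(np.arctan2(e[1],e[0]))%90)
s=r.sense(); from scipy.spatial.transform import Rotation as R
print(R.from_quat(s['tcp_rot']).as_matrix().round(3))
E
```

```text
[[ 0.52863974 -0.28487765]
 [ 0.50409543 -0.30021574]
 [ 0.49099603 -0.27672666]
 [ 0.51636727 -0.26270042]] [ 0.51002462 -0.28113011] [32.00185486 29.14755333 28.93558137 28.95933043] [0.0289427  0.02689481 0.02899026 0.02534646]
29.54609745556177
33.25067093260026
[[ 0.974  0.227 -0.   ]
 [ 0.227 -0.974  0.002]
 [ 0.    -0.002 -1.   ]]
```

```bash
cat > go.py <<'E'
import sys; from h import *
from scipy.spatial.transform import Rotation as R
x,y,z,yaw=map(float,sys.argv[1:5])
s=r.sense(); R0=R.from_quat(s['tcp_rot'])
Rt=R.from_euler('z',yaw,degrees=True)*R.from_euler('x',180,degrees=True)
d=R0.inv().apply(np.array([x,y,z])-s['ee_pos'])/.2; w=(R0.inv()*Rt).as_rotvec()
print('shift',d.round(4),'turn',(w/np.pi).round(4),'| pos',s['ee_pos'].round(4),'yaw',np.degrees(np.arctan2(*R0.as_matrix()[1::-1,0])).round(2),'t',s['time_s'],'F',s['ft_force'].round(1),'open',round(s['opening'],3),'ff',s['finger_force'],'q',s['q'].round(2))
E
python3 go.py 0.509 -0.2825 0.1 30.5
```

```text
shift [ 2.1577 -0.918   0.6544] turn [-0.0006 -0.0002 -0.0966] | pos [ 0.1304 -0.5594  0.2304] yaw 13.11 t 0.1 F [-0.2 -0.3 -0.3] open 1.001 ff 0.0 q [-1.45  0.38  0.08  1.27  0.    1.46]
```

```bash
python3 -m pendant '[[[0.24,-0.1,0,0,0,0,1],[0.48,-0.2,0.02,0,0,0,1],[0.72,-0.3,0.05,0,0,0,1],[0.98,-0.4,0.1,0,0,0,1],[1,-0.43,0.1,0,0,0,1],[1,-0.43,0.1,0,0,0,1],[1,-0.43,0.1,0,0,0,1],[1,-0.43,0.1,0,0,0,1],[1,-0.43,0.1,0,0,0,1],[1,-0.43,0.1,0,0,0,1]]]' 30
python3 -m pendant '[[[0.24,-0.1,0,0,0,0,1],[0.48,-0.2,0.02,0,0,0,1],[0.72,-0.3,0.05,0,0,0,1],[0.98,-0.4,0.1,0,0,0,1],[1,-0.43,0.1,0,0,0,1],[1,-0.43,0.1,0,0,0,1],[1,-0.43,0.1,0,0,0,1],[1,-0.43,0.1,0,0,0,1],[1,-0.43,0.1,0,0,0,1],[1,-0.43,0.1,0,0,0,1]]]'
python3 go.py 0.509 -0.2825 0.1 30.5
```

```text
time_s: 1.35
ee_pos: [0.3054, -0.4313, 0.2114]
tcp_rot: [0.994, 0.114, 0.0, 0.0]
ft_force: [0.5, 0.1, 0.3]
opening: 0.997
finger_force: 0.0
time_s: 2.6
ee_pos: [0.4807, -0.3022, 0.1914]
tcp_rot: [0.994, 0.114, 0.0, 0.0]
ft_force: [-0.1, -0.0, -0.3]
opening: 0.998
finger_force: 0.0
shift [ 0.1601 -0.0642  0.4571] turn [ 0.0001 -0.     -0.0969] | pos [ 0.4807 -0.3022  0.1914] yaw 13.06 t 2.6 F [-0.1 -0.  -0.3] open 0.998 ff 0.0 q [-0.67  0.38 -0.03  1.17 -0.    2.24]
```

```bash
python3 -m pendant '[[[0.08,-0.03,0.1,0,0,-0.05,1],[0.16,-0.064,0.2,0,0,-0.097,1],[0.16,-0.064,0.4,0,0,-0.097,1],[0.16,-0.064,0.6,0,0,-0.097,1],[0.16,-0.064,0.75,0,0,-0.097,1],[0.16,-0.064,0.85,0,0,-0.097,1],[0.16,-0.064,0.877,0,0,-0.097,1],[0.16,-0.064,0.877,0,0,-0.097,1],[0.16,-0.064,0.877,0,0,-0.097,1],[0.16,-0.064,0.877,0,0,-0.097,1]]]'
python3 go.py 0.509 -0.2825 0.1 30.5; python3 - <<'E'
from h import *
o=[]
for n,(u,v) in(('top',(411,190)),('side',(340,110))):
    s=snap(n); o.append(cv2.resize(s['img'][v:v+75,u:u+65,::-1],None,fx=6,fy=6,interpolation=cv2.INTER_CUBIC))
cv2.imwrite('pics/pre.png',np.hstack(o))
E
```

```text
time_s: 3.85
ee_pos: [0.51, -0.2826, 0.017]
tcp_rot: [0.965, 0.264, 0.001, 0.001]
ft_force: [-0.0, -0.2, 0.3]
opening: 1.0
finger_force: 0.0
shift [-0.0037 -0.0024 -0.4151] turn [ 0.0006 -0.0002  0.0004] | pos [ 0.51   -0.2826  0.017 ] yaw 30.57 t 3.85 F [-0.  -0.2  0.3] open 1.0 ff 0.0 q [-0.61  0.54 -0.25  0.78 -0.    1.99]
```

View pics/pre.png

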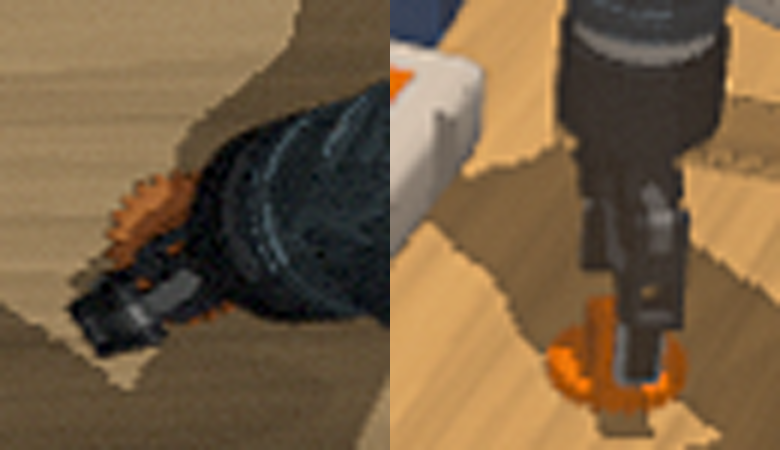

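The side crop shows the fingers straddling the hub: hub near (617,340), near finger near (640,350). That suggests the wheel sits a few mm towards tool +x, so I'll nudge 2 mm, close and lift.

```bash
python3 -m pendant '[[[0.01,0,0,0,0,0,1],[0.01,0,0,0,0,0,0],[0.01,0,0,0,0,0,-0.5],[0.01,0,0,0,0,0,-1],[0.01,0,0,0,0,0,-1],[0.01,0,0,0,0,0,-1],[0.01,0,0,0,0,0,-1],[0.01,0,0,0,0,0,-1],[0.01,0,0,0,0,0,-1],[0.01,0,0,0,0,0,-1]]]' 40
python3 go.py 0.5153 0.0343 0.15 23.9
```

```text
time_s: 5.2
ee_pos: [0.5112, -0.2813, 0.0161]
tcp_rot: [0.965, 0.264, 0.0, 0.0]
ft_force: [-0.2, 0.1, 3.5]
opening: 0.315
finger_force: 41.0
shift [ 0.8203 -1.3477 -0.6702] turn [ 0.0002 -0.0001  0.037 ] | pos [ 0.5112 -0.2813  0.0161] yaw 30.57 t 5.2 F [-0.2  0.1  3.5] open 0.315 ff 41.04142085183412 q [-0.61  0.54 -0.24  0.78 -0.    2.  ]
```

```bash
python3 -m pendant '[[[0,0,-0.2,0,0,0,-1],[0,0,-0.4,0,0,0,-1],[0,0,-0.6,0,0,0,-1],[0.15,-0.25,-0.65,0,0,0,-1],[0.3,-0.45,-0.65,0,0,0,-1],[0.4,-0.67,-0.65,0,0,0,-1],[0.4,-0.67,-0.65,0,0,0,-1],[0.4,-0.67,-0.65,0,0,0,-1],[0.4,-0.67,-0.65,0,0,0,-1],[0.4,-0.67,-0.65,0,0,0,-1]]]'
python3 go.py 0.5153 0.0343 0.15 23.9
```

```text
time_s: 6.45
ee_pos: [0.5118, -0.126, 0.1457]
tcp_rot: [0.965, 0.263, -0.0, 0.0]
ft_force: [-0.5, 0.2, -1.7]
opening: 0.316
finger_force: 40.7
shift [ 0.4218 -0.682  -0.0215] turn [0.     0.0001 0.0365] | pos [ 0.5118 -0.126   0.1457] yaw 30.48 t 6.45 F [-0.5  0.2 -1.7] open 0.316 ff 40.69441130384803 q [-0.36  0.32 -0.22  1.02 -0.    2.25]
```

```bash
python3 -m pendant '[[[0.15,-0.25,0,0,0,0.0365,-1],[0.3,-0.45,0,0,0,0.0365,-1],[0.422,-0.682,0,0,0,0.0365,-1],[0.422,-0.682,0,0,0,0.0365,-1],[0.422,-0.682,0.05,0,0,0.0365,-1],[0.422,-0.682,0.1,0,0,0.0365,-1],[0.422,-0.682,0.1,0,0,0.0365,-1],[0.422,-0.682,0.1,0,0,0.0365,-1],[0.422,-0.682,0.1,0,0,0.0365,-1],[0.422,-0.682,0.1,0,0,0.0365,-1]]]'
python3 go.py 0.5153 0.0343 0.11 23.9; python3 - <<'E'
from h import *
o=[]
s=r.sense(); p=s['ee_pos']; print('TCP px',w2px(snap('top'),[p]),w2px(snap('side'),[p]))
for n,(u,v) in(('top',(289,190)),('side',(297,178))):
    s=load(n); o.append(cv2.resize(s['img'][v:v+75,u:u+65,::-1],None,fx=6,fy=6,interpolation=cv2.INTER_CUBIC))
cv2.imwrite('pics/over.png',np.hstack(o))
E
```

```text
time_s: 7.7
ee_pos: [0.5153, 0.0353, 0.1262]
tcp_rot: [0.978, 0.208, 0.0, 0.0]
ft_force: [-0.2, -0.1, -1.0]
opening: 0.32
finger_force: 40.7
shift [-0.0019  0.0044  0.0808] turn [ 0.0001 -0.0002  0.0005] | pos [0.5153 0.0353 0.1262] yaw 23.99 t 7.7 F [-0.2 -0.1 -1. ] open 0.32 ff 40.68581729661673 q [-0.05  0.32 -0.29  0.97 -0.    2.67]
TCP px [[316.4930427  228.88617941]] [[329.52105846 201.09772812]]
```

View pics/over.png

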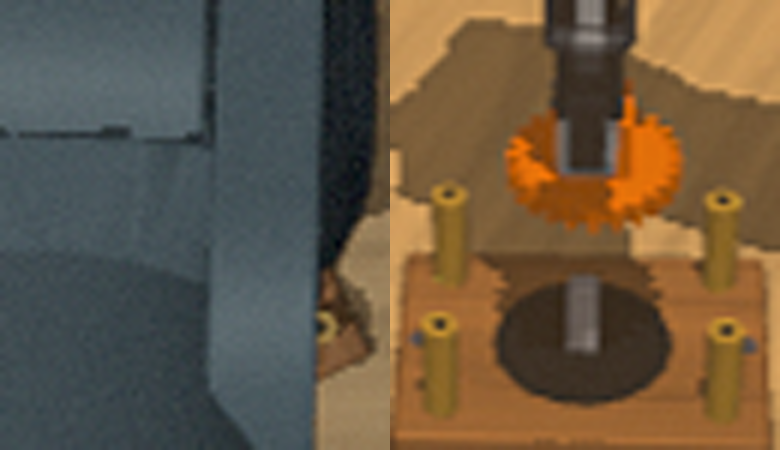

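The top camera is blocked. In the side crop the wheel's disc spans u 505–682, about 7 px right of the fingers, so its centre sits about 2 mm towards tool −x. The shaft top is near (583,280). I'll fit the disc in the side view to compare the camera with the robot.

```bash
python3 - <<'E'
from h import *
from scipy.optimize import least_squares
s=load('side'); im=cv2.cvtColor(s['img'],cv2.COLOR_RGB2HSV).astype(int)
m=((im[...,0]<16)&(im[...,1]>215)&(im[...,2]>130)).astype(np.uint8)
m[:190]=0; m[222:]=0; m[:,:305]=0; m[:,355:]=0
n,l,st,_=cv2.connectedComponentsWithStats(m); print(st[1:])
m=(l==1+st[1:,4].argmax()).astype(np.uint8)
# edges: left/right per row in lower part, bottom per column
cols=np.arange(318,343); bot=np.array([np.where(m[:,c])[0].max() +.5 if m[:,c].any() else np.nan for c in cols])
rows=np.arange(202,212); L=np.array([np.where(m[v])[0].min()-.5 for v in rows]);Rr=np.array([np.where(m[v])[0].max()+.5 for v in rows])
pts=np.vstack([np.c_[cols,bot],np.c_[L,rows],np.c_[Rr,rows]]);pts=pts[~np.isnan(pts[:,1])]
t=np.linspace(0,2*np.pi,120)
tcp=r.sense()['ee_pos']; zb=tcp[2]-.0161
def f(p,rad=.0328):
    P=np.vstack([np.c_[p[0]+rad*np.cos(t),p[1]+rad*np.sin(t),0*t+z] for z in(zb,zb+.01)])
    h=cv2.convexHull(w2px(s,P).astype(np.float32))
    return [cv2.pointPolygonTest(h,(float(a),float(b)),True) for a,b in pts]
for rad in(.032,.0328,.0335):
    q=least_squares(lambda p:f(p,rad),tcp[:2],diff_step=1e-3,loss='soft_l1'); d=q.x-tcp[:2]; a=np.radians(23.99)
    print(rad,q.x.round(4),'cost',q.cost.round(2),'tool x',(d@[np.cos(a),np.sin(a)]).round(4),'tool y',(d@[np.sin(a),-np.cos(a)]).round(4))
print(px2w(s,[(329.0,224.7)],.054))  # shaft top check
E
```

```text
[[317 194  28  22 303]]
0.032 [0.5137 0.0324] cost 5.26 tool x -0.0026 tool y 0.0021
0.0328 [0.5141 0.0315] cost 5.17 tool x -0.0026 tool y 0.0031
0.0335 [0.5145 0.0306] cost 6.24 tool x -0.0026 tool y 0.0041
[[0.51519279 0.03562663 0.054     ]]
```

```bash
python3 -m pendant '[[[0.014,0.005,0,0,0,0,-1],[0.014,0.005,0.08,0,0,0,-1],[0.014,0.005,0.16,0,0,0,-1],[0.014,0.005,0.22,0,0,0,-1],[0.014,0.005,0.26,0,0,0,-1],[0.014,0.005,0.28,0,0,0,-1],[0.014,0.005,0.29,0,0,0,-1],[0.014,0.005,0.3,0,0,0,-1],[0.014,0.005,0.305,0,0,0,-1],[0.014,0.005,0.305,0,0,0,-1]]]'
python3 go.py 0.5183 0.0355 0.06 23.9; python3 - <<'E'
from h import *
s=snap('side'); save(s,'touch.png',(295,170,360,260),6)
E
```

```text
time_s: 9.05
ee_pos: [0.5181, 0.0356, 0.065]
tcp_rot: [0.978, 0.208, 0.0, 0.0]
ft_force: [-0.3, 0.5, -0.5]
opening: 0.315
finger_force: 40.7
shift [0.0009 0.0007 0.0249] turn [ 0.0001 -0.0001  0.0006] | pos [0.5181 0.0356 0.065 ] yaw 24.0 t 9.05 F [-0.3  0.5 -0.5] open 0.315 ff 40.67846124060452 q [-0.05  0.38 -0.37  0.82 -0.    2.67]
```

View pics/touch.png

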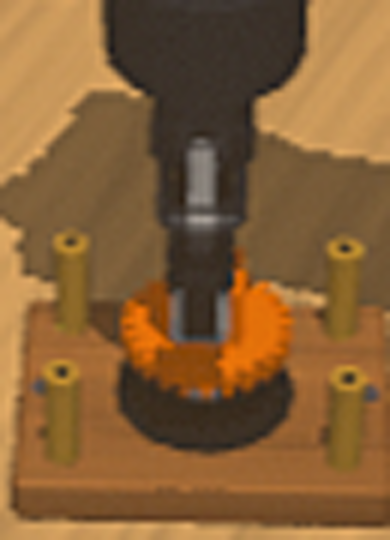

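No contact force yet, and the wheel looks centred over the shaft (disc centre u≈206, shaft u≈205). I'll keep going down slowly.

```bash
python3 -m pendant '[[[0,0,0.005,0,0,0,-1],[0,0,0.01,0,0,0,-1],[0,0,0.015,0,0,0,-1],[0,0,0.02,0,0,0,-1],[0,0,0.025,0,0,0,-1],[0,0,0.03,0,0,0,-1],[0,0,0.035,0,0,0,-1],[0,0,0.04,0,0,0,-1],[0,0,0.045,0,0,0,-1],[0,0,0.045,0,0,0,-1]]]'
python3 go.py 0.5183 0.0355 0.038 23.9
```

```text
time_s: 10.35
ee_pos: [0.5179, 0.0355, 0.0558]
tcp_rot: [0.978, 0.208, -0.0, 0.0]
ft_force: [0.4, 0.9, -1.1]
opening: 0.323
finger_force: 40.7
shift [0.0018 0.0011 0.0889] turn [0.     0.0001 0.0005] | pos [0.5179 0.0355 0.0558] yaw 24.0 t 10.35 F [ 0.4  0.9 -1.1] open 0.323 ff 40.681428322568536 q [-0.05  0.39 -0.38  0.8  -0.    2.67]
```

Engaged on the shaft, still without force. Next I'll press it to the bottom.

```bash
python3 -m pendant '[[[0,0,0.02,0,0,0,-1],[0,0,0.04,0,0,0,-1],[0,0,0.06,0,0,0,-1],[0,0,0.07,0,0,0,-1],[0,0,0.08,0,0,0,-1],[0,0,0.085,0,0,0,-1],[0,0,0.09,0,0,0,-1],[0,0,0.095,0,0,0,-1],[0,0,0.095,0,0,0,-1],[0,0,0.095,0,0,0,-1]]]'
python3 go.py 0.5183 0.0355 0.038 23.9
```

```text
time_s: 11.6
ee_pos: [0.5181, 0.0356, 0.0381]
tcp_rot: [0.978, 0.208, 0.0, 0.0]
ft_force: [-4.7, 0.0, 9.1]
opening: 0.322
finger_force: 41.9
shift [0.0009 0.0009 0.0003] turn [ 0.0001 -0.0002  0.0006] | pos [0.5181 0.0356 0.0381] yaw 24.0 t 11.6 F [-4.7  0.   9.1] open 0.322 ff 41.85078517533839 q [-0.05  0.41 -0.4   0.76 -0.    2.67]
```

```bash
python3 -m pendant '[[[0,0,0.006,0,0,0,-1],[0,0,0.006,0,0,0,-1],[0,0,0.0,0,0,0,0],[0,0,0,0,0,0,0.5],[0,0,0,0,0,0,1],[0,0,0,0,0,0,1],[0,0,0,0,0,0,1],[0,0,0,0,0,0,1],[0,0,-0.2,0,0,0,1],[0,0,-0.45,0,0,0,1]]]'
python3 -m pendant '[[[0,0,-0.2,0,0,0,1],[0,0,-0.4,0,0,0,1],[-0.1,-0.2,-0.45,0,0,0,1],[-0.2,-0.5,-0.5,0,0,0,1],[-0.2,-0.8,-0.5,0,0,0,1],[-0.2,-1,-0.5,0,0,0,1],[-0.2,-1,-0.5,0,0,0,1],[-0.2,-1,-0.5,0,0,0,1],[-0.2,-1,-0.5,0,0,0,1],[-0.2,-1,-0.5,0,0,0,1]]]'
python3 go.py 0.4666 0.2996 0.13 198.8; python3 - <<'E'
from h import *
o=[]
for n,(u,v) in(('top',(286,190)),('side',(297,190))):
    s=snap(n); o.append(cv2.resize(s['img'][v:v+75,u:u+65,::-1],None,fx=6,fy=6,interpolation=cv2.INTER_CUBIC))
cv2.imwrite('pics/seat.png',np.hstack(o))
E
```

```text
time_s: 12.85
ee_pos: [0.5166, 0.0357, 0.1267]
tcp_rot: [0.978, 0.208, -0.002, -0.0]
ft_force: [0.7, -0.3, -0.0]
opening: 0.995
finger_force: 0.0
time_s: 14.1
ee_pos: [0.4006, 0.2012, 0.2268]
tcp_rot: [0.978, 0.207, -0.0, 0.0]
ft_force: [0.2, 0.3, -0.4]
opening: 1.002
finger_force: 0.0
shift [ 0.5012 -0.3164  0.4836] turn [-1.000e-04  1.000e-04 -9.717e-01] | pos [0.4006 0.2012 0.2268] yaw 23.89 t 14.1 F [ 0.2  0.3 -0.4] open 1.002 ff 0.0 q [ 0.32  0.12 -0.27  1.18 -0.    3.05]
```

View pics/seat.png

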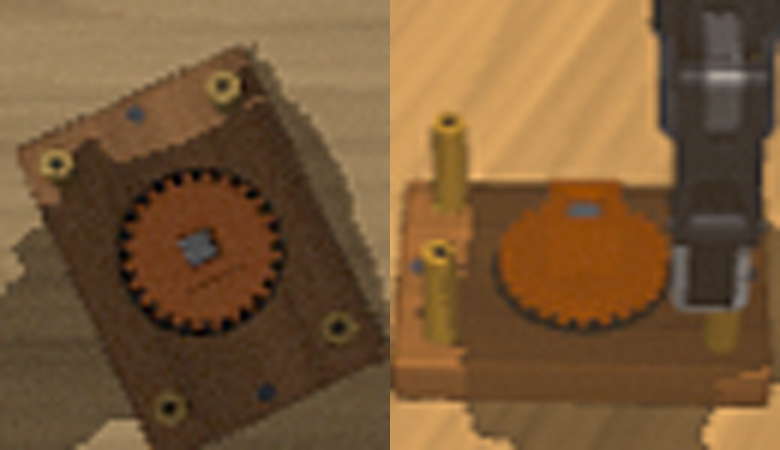

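The wheel is down: the shaft end shows inside the bore in both views, at about (198,247) in the top crop and (583,208) in the side crop. Now to the cover.

```bash
python3 -m pendant '[[[0.1,-0.06,0,0,0,-0.059,1],[0.2,-0.12,0.1,0,0,-0.118,1],[0.3,-0.2,0.2,0,0,-0.177,1],[0.4,-0.26,0.3,0,0,-0.236,1],[0.5,-0.316,0.4,0,0,-0.295,1],[0.5,-0.316,0.48,0,0,-0.354,1],[0.5,-0.316,0.48,0,0,-0.413,1],[0.5,-0.316,0.48,0,0,-0.472,1],[0.5,-0.316,0.48,0,0,-0.531,1],[0.5,-0.316,0.48,0,0,-0.59,1]]]'
python3 go.py 0.4666 0.2996 0.08 198.8
```

```text
time_s: 15.45
ee_pos: [0.466, 0.3001, 0.1307]
tcp_rot: [0.419, 0.908, -0.0, -0.0]
ft_force: [-0.5, -0.1, 0.4]
opening: 1.001
finger_force: 0.0
shift [-0.0038  0.001   0.2535] turn [-1.000e-04 -0.000e+00 -3.794e-01] | pos [0.466  0.3001 0.1307] yaw 130.51 t 15.45 F [-0.5 -0.1  0.4] open 1.001 ff 0.0 q [ 0.46  0.38 -0.17  1.01 -0.    1.32]
```

```bash
python3 -m pendant '[[[-0.004,0,0,0,0,-0.059,1],[-0.004,0,0.05,0,0,-0.118,1],[-0.004,0,0.1,0,0,-0.177,1],[-0.004,0,0.15,0,0,-0.236,1],[-0.004,0,0.2,0,0,-0.295,1],[-0.004,0,0.25,0,0,-0.354,1],[-0.004,0,0.25,0,0,-0.379,1],[-0.004,0,0.25,0,0,-0.379,1],[-0.004,0,0.25,0,0,-0.379,1],[-0.004,0,0.25,0,0,-0.379,1]]]'
python3 go.py 0.4666 0.2996 0.011 198.8
```

```text
time_s: 16.7
ee_pos: [0.4665, 0.2998, 0.081]
tcp_rot: [-0.16, 0.987, 0.0, 0.0]
ft_force: [-0.0, -0.0, 0.5]
opening: 1.006
finger_force: 0.0
shift [-1.000e-04 -1.100e-03  3.501e-01] turn [-0.      0.0001 -0.0024] | pos [0.4665 0.2998 0.081 ] yaw -161.63 t 16.7 F [-0.  -0.   0.5] open 1.006 ff 0.0 q [ 0.46  0.43 -0.25  0.89 -0.    0.14]
```

Descend, close at 60 N.

```bash
python3 -m pendant '[[[0,0,0.15,0,0,-0.002,1],[0,0,0.25,0,0,-0.002,1],[0,0,0.32,0,0,-0.002,1],[0,0,0.35,0,0,-0.002,1],[0,0,0.35,0,0,-0.002,1],[0,0,0.35,0,0,-0.002,1],[0,0,0.35,0,0,-0.002,0],[0,0,0.35,0,0,-0.002,-0.5],[0,0,0.35,0,0,-0.002,-1],[0,0,0.35,0,0,-0.002,-1]]]' 70
python3 -m pendant '[[[0,0,0,0,0,0,-1],[0,0,0,0,0,0,-1],[0,0,0,0,0,0,-1],[0,0,0,0,0,0,-1],[0,0,-0.15,0,0,0,-1],[0,0,-0.3,0,0,0,-1],[0,0,-0.45,0,0,0,-1],[0,0,-0.58,0,0,0,-1],[0,0,-0.58,0,0,0,-1],[0,0,-0.58,0,0,0,-1]]]'
python3 go.py 0.5156 0.0344 0.127 203.9
```

```text
time_s: 17.95
ee_pos: [0.4665, 0.3, 0.0112]
tcp_rot: [-0.163, 0.987, 0.0, 0.0]
ft_force: [0.9, 0.6, 2.5]
opening: 0.269
finger_force: 69.8
time_s: 19.2
ee_pos: [0.4653, 0.2993, 0.1252]
tcp_rot: [-0.163, 0.987, -0.0, -0.001]
ft_force: [-0.1, 0.4, -2.9]
opening: 0.269
finger_force: 69.3
shift [ 0.1883 -1.3349 -0.0079] turn [-0.0001 -0.0008 -0.0285] | pos [0.4653 0.2993 0.1252] yaw -161.22 t 19.2 F [-0.1  0.4 -2.9] open 0.269 ff 69.30035769939423 q [ 0.46  0.39 -0.18  1.   -0.    0.13]
```

```bash
python3 -m pendant '[[[0.03,-0.2,0,0,0,0,-1],[0.06,-0.4,0,0,0,0,-1],[0.09,-0.6,-0.008,0,0,0,-1],[0.094,-0.667,-0.008,0,0,0,-1],[0.094,-0.667,-0.008,0,0,0,-1],[0.094,-0.667,-0.008,0,0,0,-1],[0.094,-0.667,-0.008,0,0,0,-1],[0.094,-0.667,-0.008,0,0,0,-1],[0.094,-0.667,-0.008,0,0,0,-1],[0.094,-0.667,-0.008,0,0,0,-1]]]'
python3 -m pendant '[[[0.03,-0.2,0,0,0,-0.01,-1],[0.06,-0.4,0,0,0,-0.02,-1],[0.09,-0.6,0,0,0,-0.0285,-1],[0.094,-0.668,0,0,0,-0.0285,-1],[0.094,-0.668,0,0,0,-0.0285,-1],[0.094,-0.668,0,0,0,-0.0285,-1],[0.094,-0.668,0,0,0,-0.0285,-1],[0.094,-0.668,0,0,0,-0.0285,-1],[0.094,-0.668,0,0,0,-0.0285,-1],[0.094,-0.668,0,0,0,-0.0285,-1]]]'
python3 go.py 0.5156 0.0344 0.092 203.9; python3 - <<'E'
from h import *
s=snap('side'); save(s,'cov.png',(280,165,380,240),8); snap('top')
E
```

```text
time_s: 20.45
ee_pos: [0.4914, 0.1676, 0.1285]
tcp_rot: [-0.163, 0.987, -0.0, 0.0]
ft_force: [-0.3, 0.3, -1.2]
opening: 0.266
finger_force: 69.7
time_s: 21.7
ee_pos: [0.5166, 0.0351, 0.1285]
tcp_rot: [-0.207, 0.978, -0.0, 0.0]
ft_force: [-0.3, 0.4, -1.9]
opening: 0.269
finger_force: 69.8
shift [ 0.006  -0.0011  0.1824] turn [-0.      0.      0.0001] | pos [0.5166 0.0351 0.1285] yaw -156.08 t 21.7 F [-0.3  0.4 -1.9] open 0.269 ff 69.79021847248077 q [-0.05  0.32 -0.28  0.97 -0.   -0.47]
```

View pics/cov.png

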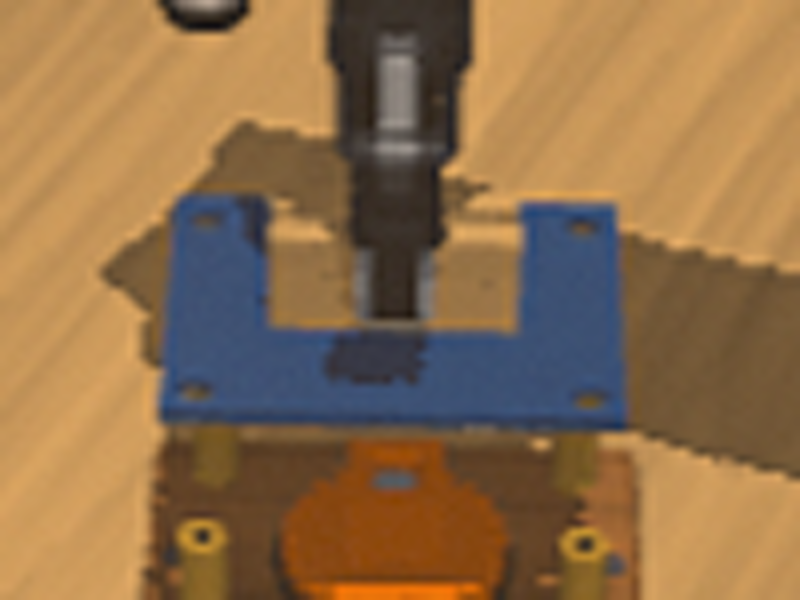

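The crop shows all four cover holes at (208,218), (583,226), (589,398) and (196,390), and the front pillar threads at (203,537) and (585,543). I'll compute the offset.

```bash
python3 - <<'E'
from fit import *
s=load('side'); p=r.sense()['ee_pos']; z=p[2]-.0112+.005
g=lambda L:[(280+x/8-.44,165+y/8-.44) for x,y in L]
h=g([(589,398),(196,390),(208,218),(583,226)])
c=g([(626,416),(163,408),(175,197),(618,205)])
t=g([(585,543),(203,537)])
for nm,o in(('holes',h),):
    x,e=fit([(s,o,1)],z,[p[0],p[1],np.radians(24)]); print(nm,x[:2].round(4),np.degrees(x[2]).round(2),e)
C=px2w(s,c,z)[:,:2]; print('corner mean',C.mean(0).round(4))
a=np.radians(23.9);X=np.array([np.cos(a),np.sin(a)]);Y=np.array([-np.sin(a),np.cos(a)])
print('cover-TCP base x,y', (x[:2]-p[:2])@X,(x[:2]-p[:2])@Y,'corners',(C.mean(0)-p[:2])@X,(C.mean(0)-p[:2])@Y)
T=px2w(s,t,.066)[:,:2]; b=T.mean(0)-.038*Y; print('threads0,1',T.round(4),'base centre',b.round(4),'minus TCP in base x,y',(b-p[:2])@X,(b-p[:2])@Y)
b=np.array([.5156,.0344]); print('robot-frame base minus TCP',(b-p[:2])@X,(b-p[:2])@Y)
E
```

```text
holes [0.5177 0.0337] -156.08 [ -0.63 -22.43   1.55 -22.42  -1.66  20.26   0.8   20.34]
corner mean [0.5162 0.0359]
cover-TCP base x,y 0.0005041015655878052 -0.0015897759269800104 corners 6.988448075254395e-05 0.0010330014216273053
threads0,1 [[0.4498 0.048 ]
 [0.5495 0.0935]] base centre [0.5151 0.036 ] minus TCP in base x,y -0.0009803922175261313 0.0015740007850755075
robot-frame base minus TCP -0.001135602411670421 -0.00010964029129297547
```

```bash
python3 -m pendant '[[[0.0055,0.001,0.03,0,0,0,-1],[0.0055,0.001,0.06,0,0,0,-1],[0.0055,0.001,0.09,0,0,0,-1],[0.0055,0.001,0.12,0,0,0,-1],[0.0055,0.001,0.15,0,0,0,-1],[0.0055,0.001,0.17,0,0,0,-1],[0.0055,0.001,0.182,0,0,0,-1],[0.0055,0.001,0.182,0,0,0,-1],[0.0055,0.001,0.182,0,0,0,-1],[0.0055,0.001,0.182,0,0,0,-1]]]'
python3 go.py 0.5156 0.0344 0.092 203.9; python3 - <<'E'
from h import *
s=snap('side'); save(s,'fin.png',(280,175,380,250),8)
E
```

```text
time_s: 23.05
ee_pos: [0.5157, 0.0347, 0.0923]
tcp_rot: [-0.207, 0.978, -0.0, 0.0]
ft_force: [-0.4, 0.3, -2.9]
opening: 0.266
finger_force: 69.8
shift [ 0.0011 -0.0009  0.0014] turn [-0.0001  0.0001  0.0001] | pos [0.5157 0.0347 0.0923] yaw -156.09 t 23.05 F [-0.4  0.3 -2.9] open 0.266 ff 69.79013085365295 q [-0.06  0.35 -0.34  0.88 -0.   -0.47]
```

View pics/fin.png

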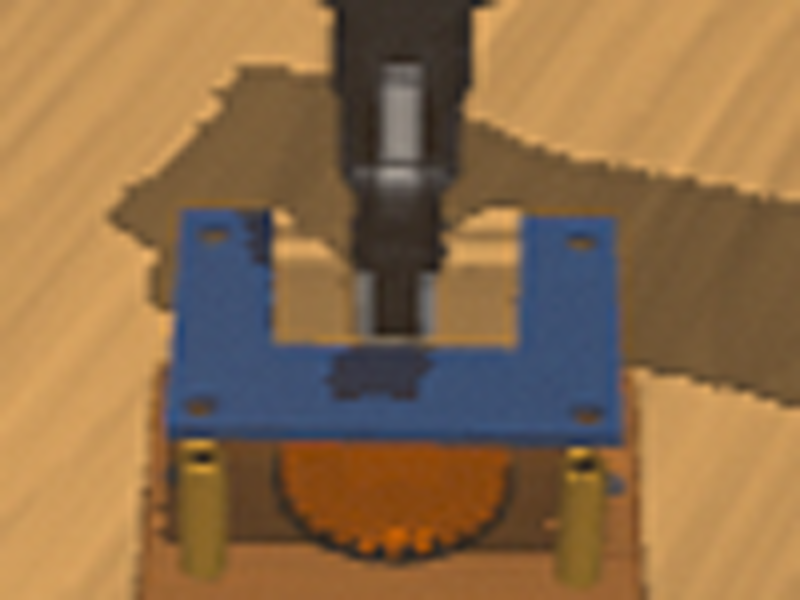

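The front holes are at (202,405) and (586,413), right above the threads at (203,457) and (584,464). A final numeric check follows.

```bash
python3 - <<'E'
from h import *
s=load('side')
g=lambda L:[(280+x/8-.44,175+y/8-.44) for x,y in L]
z=r.sense()['ee_pos'][2]-.0112+.0045
a=np.radians(23.9);M=np.array([[np.cos(a),-np.sin(a)],[np.sin(a),np.cos(a)]])
Hh=px2w(s,g([(586,413),(202,405),(214,235),(582,241)]),z)[:,:2]@M
C=px2w(s,g([(620,434),(169,426),(183,210),(617,216)]),z+.0005)[:,:2]@M
T=px2w(s,g([(584,463),(203,457)]),.066)[:,:2]@M
O=px2w(s,[(352.5,232.25),(305,231.5),(306.5,209.75),(352,210.75)],.066)[:,:2]@M
print('holes',Hh.round(4).tolist(),'mean',Hh.mean(0),'corners',C.mean(0)); print('threads now',T.round(4).tolist(),'orig',O.round(4).tolist(),O.mean(0))
print('TCP',r.sense()['ee_pos'][:2]@M)
E
```

```text
holes [[0.4313, -0.1381], [0.5403, -0.1378], [0.5406, -0.2131], [0.431, -0.214]] mean [ 0.48580313 -0.17576054] corners [ 0.48544838 -0.17663458]
threads now [[0.431, -0.1383], [0.5403, -0.1372]] orig [[0.4311, -0.1389], [0.5401, -0.1378], [0.5405, -0.2147], [0.4309, -0.2147]] [ 0.48565386 -0.17652481]
TCP [ 0.4855347  -0.17725745]
```

```bash
python3 -m pendant '[[[0,0,0,0,0,0,-1],[0,0,0,0,0,0,-1],[0,0,0,0,0,0,-1],[0,0,0,0,0,0,-1],[0,0,0,0,0,0,-1],[0,0,0,0,0,0,-1],[0,0,0,0,0,0,-1],[0,0,0,0,0,0,-1],[0,0,0,0,0,0,-1],[0,0,0,0,0,0,-1]]]'
python3 -c "
from workcell import workorder; print(workorder.job_done())"
```

```text
time_s: 24.35
ee_pos: [0.5155, 0.0347, 0.0921]
tcp_rot: [-0.207, 0.978, -0.0, -0.0]
ft_force: [-0.1, -0.1, -1.2]
opening: 0.271
finger_force: 69.8
the job is handed in; nothing more can be done
None
```

I handed the job in at about 24 s: the wheel is down on the shaft and released, and the cover is held level about 15 mm above the pillars, with its holes within about 1–2 mm of the threads by the side camera; the hand-in call returned no verdict.

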